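Slide the teaspoon tray home under the display riser

TASK

Slide the teaspoon tray along the table (without lifting it) into the bay under the display riser, clear of the underside of the board, until its back end is flat against the stop strip hidden inside. Give it a firm, steady but gentle push against the strip so that it is fully home, then let go of it. Leave the rest of the stall's silver where it stands.

Things in the scene. Friction and masses are not known exactly. Their poses are not given: they have to be found in the camera images.
- tray: Low dark wooden tray of teaspoons, open-topped: 150 mm long (its x), 130 wide (y), walls 40 high, about 0.5 kg (varies), loose on the table, its smooth underside slides easily (friction about 0.25). Origin: at the underside, below the middle of its handle, 4 mm inside the outer face of the front wall. x points from the handle to the back end, z up.
- tray_back (a point): Middle of the bottom edge of the tray's back end face, 150 mm from the tray's origin along its x.
- tray_grip (a point): Middle of the tray's handle, a brass bar above the front wall: 84 mm long (tray's y), 10 thick (x), 14 high. It lies 70 mm above the underside, on two 8 mm posts 72 apart, with 23 mm of free air between bar and wall. Axes as the tray's.
- riser: Two fixed wooden cheeks of a display riser with a bay between, open towards the robot (the stop strip in it belongs to it). Origin: at table level, midway between the cheeks' front ends; x points into the bay, z up. Bay 144 mm wide, 52 high; cheeks 190 long, 18 thick. Two flared lead-in boards, 36 high, widen the mouth to about 180 and reach 30 in front of the origin.
- board: The riser's top board, the overhang: 200 mm deep, 220 wide, 15 thick, fixed. Its frame coincides with the riser's (origin at table level under the middle of its front edge, x into the bay); its underside is 52 and its top 67 mm above the table.
- buffer (a joint): Small sprung brass pin in the stop strip's face: 0 m = standing out 8 mm, 0.008 m = pressed in flush by the tray's back (0.3 N, too weak to push the tray out). The rigid strip crosses the bay squarely, 24 to 48 mm above the table, its face 65 to 100 mm from the bay's front, never the same: feel for it. Seat with some 10 N over the sliding drag, 0.5 s (the strip must get 5 N for 0.3 s); over 25 N breaks it.
- goblet_a: One of two silver stemmed goblets, 127 mm tall, 64 wide, standing on the riser's board; origin at the middle of its foot. Not to be disturbed.
- goblet_b: The other goblet, like goblet_a; origin at the middle of its foot. Not to be disturbed.
- candlestick_a: Silver candlestick, 180 mm tall, 80 wide, on the table left of the riser; origin at the middle of its foot. Not to be disturbed.
- candlestick_b: Its twin, right of the riser; origin at the middle of its foot. Not to be disturbed.
- napkin_ring: Silver napkin ring, 44 mm wide, 32 tall, standing on the table close to the riser's left cheek; origin at the middle of its foot. Not to be disturbed.
- tankard: Silver tankard, 84 mm wide, 110 tall, at the left of the table; origin at the middle of its foot. Not to be disturbed.
- sugar_bowl: Low silver bowl, 96 mm wide, 55 tall, at the right of the table; origin at the middle of its foot. Not to be disturbed.
Not all that is in view belongs to the job. Leave any purple look-alike of the tray alone.

How it is judged:
On the way, in this order (a step that is already met when the one before it is completed fails the run):
1. the tray's back end is 20 mm or more under the board, between the cheeks (x of tray_back in the frame of riser above 0.02 m and y of tray_back in the frame of riser between -0.012 and 0.012 m), for 0.1 s.
2. the tray is pushed home against the strip: the buffer pin is pressed in 5 mm or more and the tray pushes with at least 5 N for 0.3 s (value of joint buffer above 0.005 m and contact force between tray and riser above 5 N), for 0.3 s.
At the end, for the whole second after the job is handed in: The tray stands flat on the table in the bay, released and at rest, its back end holding the buffer pin pressed in 5 mm or more (so within 3 mm of the strip's face), square to the bay within 0.04 rad and midway within 12 mm (value of joint buffer above 0.005 m and y of tray_back in the frame of riser between -0.012 and 0.012 m and angle between the x axis of tray and the x axis of riser, either way round below 0.04 rad and angle between tray's own z axis and vertical below 0.03 rad and height (world z) of tray below 0.004 m and linear speed of tray below 0.01 m/s); the robot touches nothing.
It fails at once if the tray strikes or rubs the overhanging board (over 2 N) (contact force between tray and board above 2 N).
It fails at once if the riser is shoved: its cheeks and strip by the tray with more than 25 N, or its cheeks or board by the robot with more than 10 N (contact force between tray and riser above 25 N or contact force between any of the fingers, the arm and riser above 10 N or contact force between any of the fingers, the arm and board above 10 N).
It fails at once if either end of the tray is lifted more than 12 mm off the table (height (world z) of any of tray, tray_back above 0.012 m).
It fails at once if another piece of silver is moved more than 20 mm or tipped (distance of any of goblet_a, goblet_b, candlestick_a, candlestick_b, napkin_ring, tankard, sugar_bowl from where it was at the start of the episode above 0.02 m or angle between any of goblet_a, goblet_b, candlestick_a, candlestick_b, napkin_ring, tankard, sugar_bowl's own z axis and vertical above 0.3 rad).
It also fails if it takes over 64 s, if anything falls off the work surface, if the arm or the gripper's body presses on something with over 40 N, if the wrist force passes 120 N, or if a joint passes its speed limit or range.

ROBOT

A 7-joint arm with a two-finger parallel gripper is mounted at the origin on the work surface. World frame = base frame: x ahead of the robot, y to its left, z up, the work surface at z = 0. Lengths are in m, angles in rad, forces in N, time in s.
With the tool pointing down it reaches from about 0.425 to 0.875 m from the base axis. Payload 4.7 kg.
Tool frame: the origin (TCP) lies on the centre line of the jaws, within the pads' length; the fingertips stand 8 mm ahead of it and the grasp point (between the pads) lies 11 mm behind it; z points along the fingers, y is the direction in which the jaws open and shut (so a half turn about z gives the same grasp; the last joint's range is limited). The gripper opens to 87 mm and grips with 3 to 60 N. Pads are 19 mm wide; open, the fingers measure 117 mm over their backs; the gripper's body (75 mm by 190 mm) begins 51 mm behind the grasp point.
Start: joints at [1.251, 0.321, -0.07, 1.45, 0.023, 1.371, -0.057], TCP at [0.213, -0.614, 0.231] pointing down, gripper open.
Joint ranges: [-2.86, 2.86], [-0.3, 2.09], [-1.38, 1.24], [0.06, 2.45], [-1.56, 4.7], [0.09, 2.05], [-2.69, 2.69]. Speed limits (rad/s): [2.57, 2.57, 3.14, 3.14, 3.14, 3.14, 3.14].

INTERFACE

Orientations are given as a rotation vector (axis times angle).
In Python, from bench import status, optics, order gives the robot as it stands.
- The arm moves only by the tool step_arm, never from a script. Its argument "rows" is a list of rows, each a list of 3 entries, a list of its own where there are three numbers: the turn, a rotation vector about the tool's x, y, z in degrees, then the shift along the tool's x, y, z in mm, then the finger opening in mm, from 0 to 87. A call has 1 to 12 rows; each row shifts and turns the pose as measured when the row begins, along the tool's axes as they then stand; what a row does not reach is not made up. A row lasts 1/12 s, in which the tool goes at most 41.7 mm and 7.16 degrees, less where a joint would pass 70% of its speed; a pose out of reach is approached as far as the arm can. A call is refused whole if a number of a shift passes 41.7 or a number of a turn 7.16, either way. A call with a gripper value outside its range is refused whole. The fingers move at their own pace and stop on an object; "grip_force" is the grip in N (left out, the last holds). Time passes only in rows, so rows that do not move let the fingers close. It gives the time, the measured TCP pose, the force and the opening at its end, in the units of the state.
- status.get_state(): the state, without advancing time (a new reading comes with each control period).
- optics.get_image(name): name is "side" or "top" or "wrist"; returns a dict with "frame" (420x560x3 uint8, red, green, blue), "range_z" (420x560 float32, m along the optical axis (not along the pixel's ray), 0 where there is no reading), "K" (3x3 intrinsics, pixels), "R" (3x3) and "t" (3): a world point X has camera coordinates R X + t. Camera axes: x right, y down, z forward; pixel columns grow to the right and rows downward; lengths in m; the calibration is good to about 2 mm. A picture is of the moment at which its call begins.
- order.close_job(): hands the job in, once; it reports no verdict.
The state is a dict: "time": time; "joint_positions": joint angles; "qd": joint speeds; "joint_torque": joint torques, N m; "position": TCP position; "tool_rot": TCP orientation; "ft_force": force on the tool from outside, world axes, zero at the start; "torque": the same for the moment, N m; "grip_width": opening from 0.0 (shut) to 1.0 (fully open).
Only numpy, scipy, OpenCV 4.12 (cv2) and the standard library are available. Lean on these libraries where they do the work, as an engineer would, in place of code of your own. Each camera call takes 0.05 s, during which the arm holds its last target.

## Working session

There is one attempt and no reset: what is moved stays moved. The work goes in short steps, Python scripts to look and compute and a tool call to move; the robot and the scene stay as the last step left them, time stands still between calls to the robot, and variables do not carry over. Pictures are saved under pics/ and viewed, and the job is handed in when it is done.

Besides the shell and the picture viewer there is one more tool, called after "Emit:" as name(argument=value, ...) on one line, values as JSON. step_arm: Moves the arm, as the interface text tells. Its arguments: {"type":"object","properties":{"rows":{"type":"array"},"grip_force":{"type":"number"}},"required":["rows"]}

```bash
ls; mkdir -p pics
cat > h.py <<'E'
import numpy as np, cv2
from bench import status, optics, order
def snap(n,f):
    d=optics.get_image(n); cv2.imwrite(f,d['frame'][:,:,::-1]); np.savez(f.replace('.png','.npz'),**d); return d
def world(d):
    z=d['range_z']; K=d['K']; v,u=np.mgrid[:z.shape[0],:z.shape[1]]
    c=np.stack([(u-K[0,2])*z/K[0,0],(v-K[1,2])*z/K[1,1],z],-1)
    w=(c-d['t'])@d['R']; w[z==0]=np.nan; return w
E
python3 - <<'E'
from h import *
print(status.get_state())
snap('top','pics/t0.png');snap('side','pics/s0.png')
E
```

```text
pics
{'time': 0.0, 'joint_positions': array([ 1.25110095,  0.32180491, -0.07008179,  1.45170346,  0.02257553,
        1.37078094, -0.05688868]), 'qd': array([ 0.00041219,  0.00062121,  0.00117502, -0.00020696,  0.00071591,
        0.00033978, -0.00094982]), 'joint_torque': array([-3.05006843e-04, -4.91294432e+01, -4.03828695e-01, -3.12533247e+01,
       -6.38627680e-02,  4.36140457e-02,  1.69376176e-04]), 'position': array([ 0.21274084, -0.61362078,  0.22945893]), 'tool_rot': array([-3.09608740e+00, -5.21637183e-01,  6.15895247e-04]), 'ft_force': array([ 0.34440461, -0.29850618,  0.25728728]), 'torque': array([0.02084348, 0.03692381, 0.00527374]), 'grip_width': 0.9956407761653189}
```

View pics/t0.png

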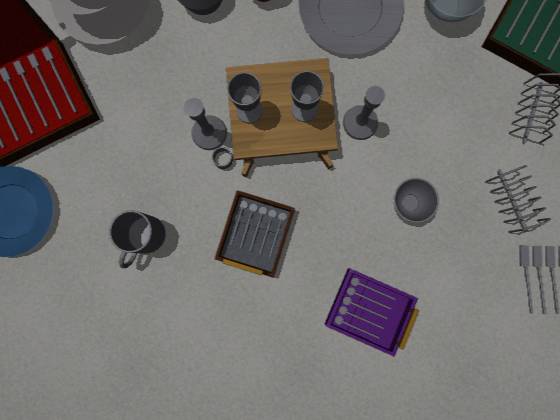

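View pics/s0.png

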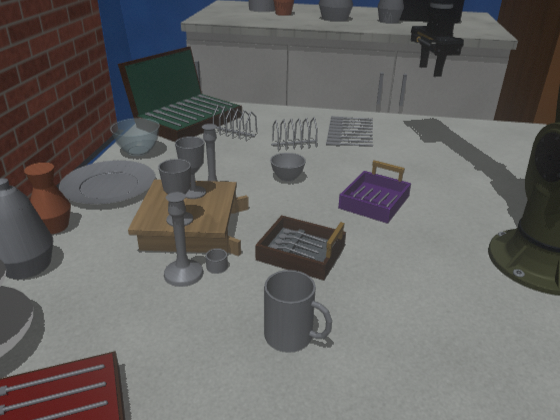

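Run:
```python
from h import *
d=dict(np.load('pics/t0.npz')); w=world(d)
print('cam',-d['R'].T@d['t'], d['K'][0,0])
for uv in [(283,140),(243,267),(265,266),(225,262),(240,192),(294,208),(280,220),(140,235),(300,350)]:
    print(uv,w[uv[1],uv[0]].round(4))
def rect(m,name):
    p=w[m][:,:2].astype(np.float32); r=cv2.minAreaRect(p); print(name,m.sum(),w[m].mean(0).round(4),np.array(r[0]).round(4),np.array(r[1]).round(4),r[2]); print(cv2.boxPoints(r).round(4).tolist())
v,u=np.mgrid[:420,:560]; z=w[...,2]
B=(u>200)&(u<350)&(v>50)&(v<165)
rect(B&(z>.06)&(z<.072),'board')
T=(u>205)&(u<305)&(v>180)&(v<285)
rect(T&(z>.035)&(z<.045),'walls')
rect(T&(z>.058),'handle')
rect(T&(z>.012),'tray all')
L=(v>145)&(v<180)&(u>236)&(u<345)&(z>.03)&(z<.04); 
for a,b in((236,285),(286,345)): rect(L&(u>a)&(u<b),'lead')
```

```text
cam [ 0.4598403  -0.00760369  1.03052348] 469.65720006744203
(283, 140) [0.7076 0.0063 0.0679]
(243, 267) [0.442  0.0805 0.0766]
(265, 266) [0.444  0.0392 0.0107]
(225, 262) [0.4511 0.1175 0.0743]
(240, 192) [0.5997 0.0956 0.0396]
(294, 208) [ 0.5727 -0.0207 -0.0019]
(280, 220) [0.5436 0.0092 0.0197]
(140, 235) [0.5046 0.3137 0.0074]
(300, 350) [ 0.2672 -0.0403  0.0006]
board 7094 [0.7654 0.0087 0.0667] [0.7745 0.0433] [0.2013 0.2822] 6.787103652954102
[[0.6578999757766724, 0.17149999737739563], [0.6912999749183655, -0.10859999805688858], [0.8910999894142151, -0.08479999750852585], [0.8578000068664551, 0.19529999792575836]]
walls 759 [0.5273 0.0593 0.0396] [0.5134 0.0631] [0.1301 0.1538] 74.08306884765625
[[0.42160001397132874, 0.02160000056028366], [0.5695000290870667, -0.020600000396370888], [0.6051999926567078, 0.10459999740123749], [0.45730000734329224, 0.1467999964952469]]
handle 214 [0.4432 0.0827 0.0762] [0.443  0.0829] [0.0834 0.01  ] 74.08512115478516
[[0.426800012588501, 0.044199999421834946], [0.43639999628067017, 0.0414000004529953], [0.4593000113964081, 0.12160000205039978], [0.4496999979019165, 0.12430000305175781]]
tray all 3118 [0.5166 0.0639 0.0262] [0.5128 0.0632] [0.1301 0.155 ] 74.16996765136719
[[0.4205000102519989, 0.021800000220537186], [0.5697000026702881, -0.020500000566244125], [0.6051999926567078, 0.1046999990940094], [0.4560000002384186, 0.1469999998807907]]
lead 78 [0.6563 0.0858 0.0355] [0.6584 0.0865] [0.0142 0.0374] 64.20886993408203
[[0.6384999752044678, 0.08829999715089798], [0.6722000241279602, 0.07199999690055847], [0.6783999800682068, 0.08479999750852585], [0.6446999907493591, 0.10109999775886536]]
lead 73 [ 0.6769 -0.0876  0.0356] [ 0.6783 -0.0881] [0.0335 0.012 ] 36.20672607421875
[[0.6611999869346619, -0.09309999644756317], [0.6682999730110168, -0.10279999673366547], [0.6952999830245972, -0.08299999684095383], [0.6881999969482422, -0.07339999824762344]]
```

```bash
python3 - <<'E'
from h import *
d=dict(np.load('pics/t0.npz')); w=world(d)
z=w[...,2]; f=d['frame'].astype(int)
v,u=np.mgrid[:420,:560]
m=((u>222)&(u<342)&(v>50)&(v<162)&(z>.06)&(z<.074)&(f[...,0]-f[...,2]>30)).astype(np.uint8)
n,lab,st,_=cv2.connectedComponentsWithStats(m); k=1+st[1:,4].argmax(); m=(lab==k)
r=cv2.minAreaRect(w[m][:,:2].astype(np.float32)); print(r,cv2.boxPoints(r).round(4))
# front edge & back edge line fits
def line(pts): 
    vx,vy,x,y=cv2.fitLine(np.float32(pts),cv2.DIST_HUBER,0,.001,.001).ravel(); return np.degrees(np.arctan2(vy,vx)),x,y
print('front',line([w[np.where(m[:,c])[0].max(),c,:2] for c in range(240,330)]))
print('left',line([w[r_,np.where(m[r_])[0].min(),:2] for r_ in range(75,140)]))
print('right',line([w[r_,np.where(m[r_])[0].max(),:2] for r_ in range(75,140)]))
E
python3 - <<'E'
import cv2
for n in('t0','s0'):
    i=cv2.imread(f'pics/{n}.png')
    i=i[45:285,190:390] if n=='t0' else i[110:290,130:370]
    cv2.imwrite(f'pics/{n}z.png',cv2.resize(i,None,fx=2.4,fy=2.4,interpolation=2))
E
```

```text
((0.7784885168075562, 0.012405745685100555), (0.20049723982810974, 0.21949413418769836), 6.943538188934326) [[ 0.6657  0.1092]
 [ 0.6922 -0.1087]
 [ 0.8913 -0.0844]
 [ 0.8647  0.1335]]
front (np.float32(-83.021416), np.float32(0.68000484), np.float32(0.0023683908))
left (np.float32(-2.5928152), np.float32(0.7757968), np.float32(0.11394872))
right (np.float32(7.0372367), np.float32(0.7701997), np.float32(-0.097630635))
```

View pics/t0z.png

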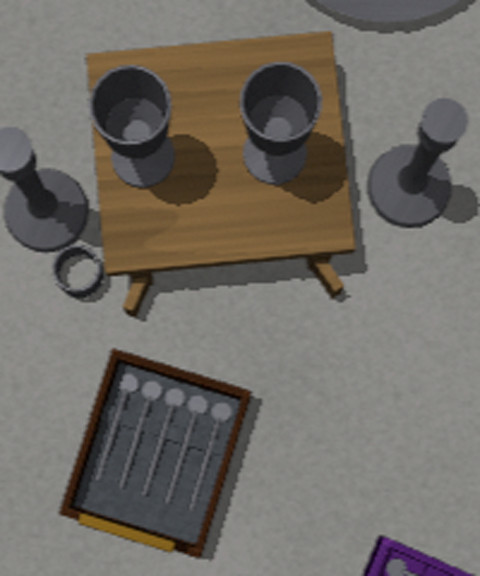

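View pics/s0z.png

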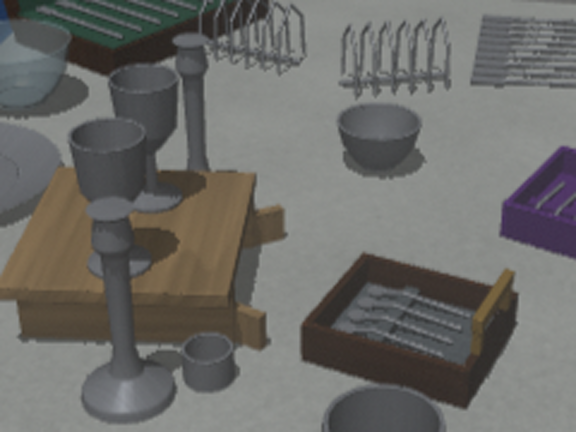

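```bash
cat >> h.py <<'E'
from scipy.spatial.transform import Rotation as Ro
def plan(tp,yaw_y,n,opening,s=None,ramp=False):
    """target TCP pos, world heading (deg) of tool y; prints rows"""
    s=s or status.get_state(); p=np.array(s['position']); R=Ro.from_rotvec(s['tool_rot'])
    th=np.radians(yaw_y); y=np.array([np.cos(th),np.sin(th),0]); z=np.array([0,0,-1.]); x=np.cross(y,z)
    G=Ro.from_matrix(np.stack([x,y,z],1)); tp=np.array(tp)
    rows=[]
    rv=(R.inv()*G).as_rotvec()/n
    print('dist',np.linalg.norm(tp-p).round(4),'turn deg',np.degrees(rv*n).round(2))
    for i in range(n):
        sh=R.inv().apply((tp-p)/(n-i))
        rows.append([np.degrees(rv).round(2).tolist(),(sh*1000).round(1).tolist(),opening])
        p=p+R.apply(np.array(rows[-1][1])/1000); R=R*Ro.from_rotvec(rv)
    import json; print(json.dumps(rows))
def rep():
    s=status.get_state(); R=Ro.from_rotvec(s['tool_rot']).as_matrix()
    print('t',round(s['time'],2),'p',s['position'].round(4),'yaw_y',np.degrees(np.arctan2(R[1,1],R[0,1])).round(2),'tilt',R[:2,2].round(4),'F',s['ft_force'].round(2),'T',s['torque'].round(2),'g',round(s['grip_width']*87,1)); return s
E
python3 - <<'E'
from h import *
d=dict(np.load('pics/t0.npz')); w=world(d)
c,s=np.cos(np.radians(6.95)),np.sin(np.radians(6.95)); O=np.array([.679,.0003])
q=w[...,:2]-O; rx=q[...,0]*c+q[...,1]*s; ry=-q[...,0]*s+q[...,1]*c; z=w[...,2]
for a,b in((225,270),(285,330)):
    m=np.zeros(z.shape,bool); m[65:130,a:b]=1; m&=(z>.15)&(z<.21)
    print('goblet',m.sum(),rx[m].min(),rx[m].max(),ry[m].min(),ry[m].max(),z[m].max())
plan([.50,-.30,.23],-45,11,60)
E
```

```text
goblet 666 0.0690651919578689 0.13207477683211233 0.03659951819318946 0.09855008885781212 0.19689628231030132
goblet 653 0.06019066326003637 0.12383875116513395 -0.07878516795279922 -0.01691883772856544 0.198774559379493
dist 0.4253 turn deg [-1.000e-01 -2.000e-02 -2.587e+01]
[[[-0.01, -0.0, -2.35], [34.0, -18.4, -0.0], 60], [[-0.01, -0.0, -2.35], [34.7, -17.0, -0.0], 60], [[-0.01, -0.0, -2.35], [35.4, -15.5, -0.0], 60], [[-0.01, -0.0, -2.35], [36.0, -14.1, -0.0], 60], [[-0.01, -0.0, -2.35], [36.6, -12.6, -0.0], 60], [[-0.01, -0.0, -2.35], [37.1, -11.1, -0.0], 60], [[-0.01, -0.0, -2.35], [37.5, -9.5, -0.1], 60], [[-0.01, -0.0, -2.35], [37.8, -8.0, -0.0], 60], [[-0.01, -0.0, -2.35], [38.1, -6.4, -0.1], 60], [[-0.01, -0.0, -2.35], [38.4, -4.8, -0.1], 60], [[-0.01, -0.0, -2.35], [38.5, -3.3, -0.0], 60]]
```

Emit:
step_arm(rows=[[[0, 0, -2.35], [34, -18.4, 0], 60], [[0, 0, -2.35], [34.7, -17, 0], 60], [[0, 0, -2.35], [35.4, -15.5, 0], 60], [[0, 0, -2.35], [36, -14.1, 0], 60], [[0, 0, -2.35], [36.6, -12.6, 0], 60], [[0, 0, -2.35], [37.1, -11.1, 0], 60], [[0, 0, -2.35], [37.5, -9.5, 0], 60], [[0, 0, -2.35], [37.8, -8, 0], 60], [[0, 0, -2.35], [38.1, -6.4, 0], 60], [[0, 0, -2.35], [38.4, -4.8, 0], 60], [[0, 0, -2.35], [38.5, -3.3, 0], 60]], grip_force=15)

```text
time: 1.02
position: [0.4979, -0.2947, 0.2211]
tool_rot: [-2.898, -1.193, 0.017]
ft_force: [0.8, -0.8, -0.1]
grip_width: 0.692
```

Run:
```python
from h import *
rep(); plan([.446,.083,.16],-15.9,11,60)
```

```text
t 1.02 p [ 0.4979 -0.2947  0.2211] yaw_y -45.23 tilt [-0.0129  0.0031] F [ 0.84 -0.79 -0.09] T [-0.06 -0.06  0.01] g 60.2
dist 0.3862 turn deg [ -0.73   0.22 -29.33]
[[[-0.07, 0.02, -2.67], [20.9, -27.6, 5.7], 60], [[-0.07, 0.02, -2.67], [22.1, -26.7, 5.7], 60], [[-0.07, 0.02, -2.67], [23.3, -25.6, 5.7], 60], [[-0.07, 0.02, -2.67], [24.5, -24.5, 5.7], 60], [[-0.07, 0.02, -2.67], [25.6, -23.3, 5.6], 60], [[-0.07, 0.02, -2.67], [26.7, -22.1, 5.6], 60], [[-0.07, 0.02, -2.67], [27.7, -20.9, 5.6], 60], [[-0.07, 0.02, -2.67], [28.6, -19.5, 5.6], 60], [[-0.07, 0.02, -2.67], [29.5, -18.2, 5.6], 60], [[-0.07, 0.02, -2.67], [30.3, -16.8, 5.6], 60], [[-0.07, 0.02, -2.67], [31.1, -15.4, 5.5], 60]]
```

Emit:
step_arm(rows=[[[-0.07, 0.02, -2.67], [20.9, -27.6, 5.7], 60], [[-0.07, 0.02, -2.67], [22.1, -26.7, 5.7], 60], [[-0.07, 0.02, -2.67], [23.3, -25.6, 5.7], 60], [[-0.07, 0.02, -2.67], [24.5, -24.5, 5.7], 60], [[-0.07, 0.02, -2.67], [25.6, -23.3, 5.6], 60], [[-0.07, 0.02, -2.67], [26.7, -22.1, 5.6], 60], [[-0.07, 0.02, -2.67], [27.7, -20.9, 5.6], 60], [[-0.07, 0.02, -2.67], [28.6, -19.5, 5.6], 60], [[-0.07, 0.02, -2.67], [29.5, -18.2, 5.6], 60], [[-0.07, 0.02, -2.67], [30.3, -16.8, 5.6], 60], [[-0.07, 0.02, -2.67], [31.1, -15.4, 5.5], 60], [[0, 0, 0], [0, 0, 0], 60]])

```text
time: 2.02
position: [0.4366, 0.1098, 0.1535]
tool_rot: [-2.462, -1.946, -0.004]
ft_force: [0.5, 0.5, 0.2]
grip_width: 0.69
```

Run:
```python
from h import *
rep(); snap('wrist','pics/w1.png'); plan([.443,.083,.100],-15.9,4,60)
```

```text
t 2.02 p [0.4366 0.1098 0.1535] yaw_y -13.36 tilt [0.0004 0.004 ] F [0.47 0.46 0.23] T [-0.04  0.   -0.02] g 60.0
dist 0.0589 turn deg [ 0.01 -0.12  2.33]
[[[0.0, -0.03, 0.58], [-5.4, 2.7, 13.4], 60], [[0.0, -0.03, 0.58], [-5.4, 2.8, 13.4], 60], [[0.0, -0.03, 0.58], [-5.4, 2.8, 13.4], 60], [[0.0, -0.03, 0.58], [-5.3, 2.9, 13.5], 60]]
```

View pics/w1.png

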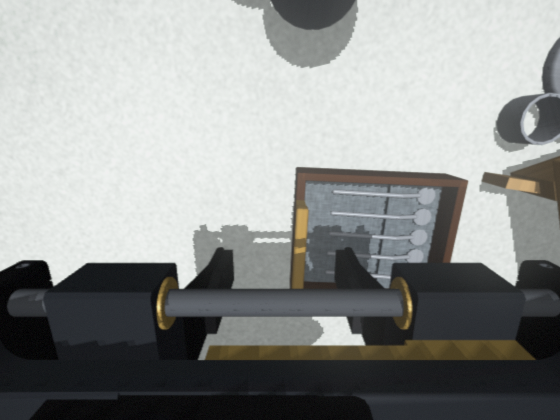

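Emit:
step_arm(rows=[[[0, 0, 0.5], [-5.4, 2.8, 8], 60], [[0, 0, 0.5], [-5.4, 2.8, 8], 60], [[0, 0, 0.5], [-5.4, 2.8, 8], 60], [[0, 0, 0.5], [-5, 2.8, 8], 60], [[0, 0, 0], [0, 0, 0], 60], [[0, 0, 0], [0, 0, 0], 60]])

```text
time: 2.57
position: [0.4437, 0.0744, 0.1168]
tool_rot: [-2.514, -1.882, 0.002]
ft_force: [-0.1, 0.4, 0.3]
grip_width: 0.693
```

Run:
```python
from h import *
rep(); plan([.443,.083,.060],-15.9,4,50)
d=snap('top','pics/t1.png'); w=world(d); z=w[...,2]
```

```text
t 2.57 p [0.4437 0.0744 0.1168] yaw_y -16.36 tilt [-0.002   0.0002] F [-0.06  0.39  0.3 ] T [-0.04 -0.12 -0.05] g 60.3
dist 0.0575 turn deg [-0.11  0.02 -0.46]
[[[-0.03, 0.01, -0.11], [2.0, -0.7, 14.2], 50], [[-0.03, 0.01, -0.11], [2.0, -0.8, 14.2], 50], [[-0.03, 0.01, -0.11], [2.0, -0.7, 14.2], 50], [[-0.03, 0.01, -0.11], [2.1, -0.8, 14.2], 50]]
```

Emit:
step_arm(rows=[[[0, 0, -0.1], [2, -0.8, 12], 50], [[0, 0, -0.1], [2, -0.8, 12], 50], [[0, 0, -0.1], [2, -0.8, 12], 50], [[0, 0, -0.1], [1, -0.5, 10], 50], [[0, 0, 0], [0, 0, 0], 50], [[0, 0, 0], [0, 0, 0], 50]])

```text
time: 3.12
position: [0.4451, 0.0808, 0.0707]
tool_rot: [2.511, 1.886, 0.002]
ft_force: [-0.2, -0.1, 0.2]
grip_width: 0.577
```

Run:
```python
from h import *
rep(); plan([.443,.083,.060],-15.9,2,40)
```

```text
t 3.12 p [0.4451 0.0808 0.0707] yaw_y -16.18 tilt [0.0016 0.0005] F [-0.16 -0.05  0.15] T [-0.01 -0.04 -0.03] g 50.2
dist 0.0111 turn deg [ 0.08 -0.05 -0.28]
[[[0.04, -0.02, -0.14], [0.8, -1.3, 5.3], 40], [[0.04, -0.02, -0.14], [0.7, -1.3, 5.4], 40]]
```

Emit:
step_arm(rows=[[[0, 0, -0.1], [1, -1.3, 5], 40], [[0, 0, -0.1], [0.7, -1, 5], 30], [[0, 0, 0], [0, 0, 0], 20], [[0, 0, 0], [0, 0, 0], 10], [[0, 0, 0], [0, 0, 0], 5], [[0, 0, 0], [0, 0, 0], 5], [[0, 0, 0], [0, 0, 0], 5], [[0, 0, 0], [0, 0, 0], 5]], grip_force=15)

```text
time: 3.78
position: [0.4447, 0.0833, 0.0619]
tool_rot: [2.506, 1.889, 0.006]
ft_force: [0.1, -0.0, -0.7]
grip_width: 0.11
```

Run:
```python
from h import *
s=rep(); snap('wrist','pics/w2.png')
```

```text
t 3.78 p [0.4447 0.0833 0.0619] yaw_y -15.98 tilt [0.0048 0.0001] F [ 0.14 -0.05 -0.68] T [ 0.04 -0.03  0.01] g 9.5
```

View pics/w2.png

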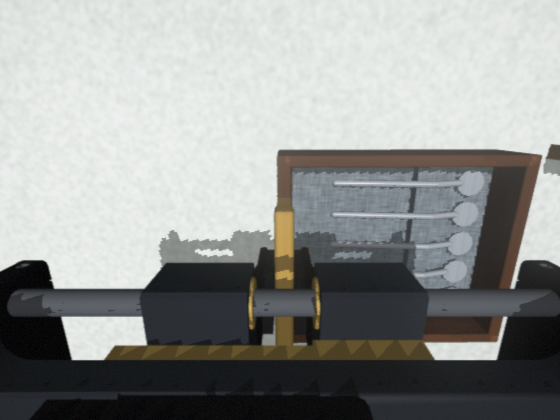

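Run:
```python
from h import *
s=status.get_state(); plan([.4854,-.0233,.0615],6.95,14,5)
```

```text
dist 0.1141 turn deg [  0.28  -0.03 -22.93]
[[[0.02, -0.0, -1.64], [-6.5, 4.9, 0.0], 5], [[0.02, -0.0, -1.64], [-6.7, 4.7, 0.0], 5], [[0.02, -0.0, -1.64], [-6.8, 4.5, 0.0], 5], [[0.02, -0.0, -1.64], [-6.9, 4.3, 0.0], 5], [[0.02, -0.0, -1.64], [-7.0, 4.1, 0.0], 5], [[0.02, -0.0, -1.64], [-7.2, 3.9, 0.1], 5], [[0.02, -0.0, -1.64], [-7.3, 3.7, 0.0], 5], [[0.02, -0.0, -1.64], [-7.4, 3.5, 0.1], 5], [[0.02, -0.0, -1.64], [-7.4, 3.3, 0.0], 5], [[0.02, -0.0, -1.64], [-7.5, 3.1, 0.1], 5], [[0.02, -0.0, -1.64], [-7.6, 2.9, 0.0], 5], [[0.02, -0.0, -1.64], [-7.7, 2.6, 0.0], 5], [[0.02, -0.0, -1.64], [-7.8, 2.4, 0.1], 5], [[0.02, -0.0, -1.64], [-7.9, 2.2, 0.0], 5]]
```

Emit:
step_arm(rows=[[[0, 0, 0], [0, 0, 0], 5], [[0, 0, -1.64], [-6.5, 4.9, 0], 5], [[0, 0, -1.64], [-6.7, 4.7, 0], 5], [[0, 0, -1.64], [-6.8, 4.5, 0], 5], [[0, 0, -1.64], [-6.9, 4.3, 0], 5], [[0, 0, -1.64], [-7, 4.1, 0], 5], [[0, 0, -1.64], [-7.2, 3.9, 0], 5], [[0, 0, 0], [0, 0, 0], 5]], grip_force=40)

```text
time: 4.5
position: [0.4613, 0.0397, 0.0619]
tool_rot: [-2.323, -2.114, -0.006]
ft_force: [1.1, -1.2, -1.4]
grip_width: 0.107
```

Run:
```python
from h import *
s=rep(); plan([.4854,-.0233,.0615],6.95,8,5)
```

```text
t 4.5 p [0.4613 0.0397 0.0619] yaw_y -5.39 tilt [0.0023 0.0032] F [ 1.1  -1.19 -1.35] T [-0.16 -0.25 -0.  ] g 9.3
dist 0.0674 turn deg [  0.14  -0.18 -12.34]
[[[0.02, -0.02, -1.54], [-7.6, 3.7, 0.0], 5], [[0.02, -0.02, -1.54], [-7.6, 3.5, 0.0], 5], [[0.02, -0.02, -1.54], [-7.7, 3.3, 0.0], 5], [[0.02, -0.02, -1.54], [-7.8, 3.1, 0.1], 5], [[0.02, -0.02, -1.54], [-7.9, 2.9, 0.0], 5], [[0.02, -0.02, -1.54], [-8.0, 2.7, 0.1], 5], [[0.02, -0.02, -1.54], [-8.1, 2.5, 0.0], 5], [[0.02, -0.02, -1.54], [-8.2, 2.3, 0.1], 5]]
```

Emit:
step_arm(rows=[[[0, 0, -1.54], [-7.6, 3.7, 0], 5], [[0, 0, -1.54], [-7.6, 3.5, 0], 5], [[0, 0, -1.54], [-7.7, 3.3, 0], 5], [[0, 0, -1.54], [-7.8, 3.1, 0], 5], [[0, 0, -1.54], [-7.9, 2.9, 0], 5], [[0, 0, -1.54], [-8, 2.7, 0], 5], [[0, 0, -1.54], [-8, 2.5, 0], 5], [[0, 0, -1.5], [-7, 2.3, 0], 5], [[0, 0, 0], [0, 0, 0], 5], [[0, 0, 0], [0, 0, 0], 5]])

```text
time: 5.33
position: [0.4839, -0.0164, 0.0619]
tool_rot: [-2.071, -2.354, -0.008]
ft_force: [-1.3, 1.3, 0.9]
grip_width: 0.11
```

```bash
cat >> h.py <<'E'
def tray(f):
    d=snap('top',f); w=world(d); z=w[...,2]; fr=d['frame'].astype(int)
    O=np.array([.679,.0003]); a=np.radians(6.95); c,s=np.cos(a),np.sin(a)
    q=w[...,:2]-O; rx=q[...,0]*c+q[...,1]*s; ry=-q[...,0]*s+q[...,1]*c
    return d,w,rx,ry,fr
E
python3 - <<'E'
from h import *
s=rep(); plan([.4854,-.0233,.0615],6.95,2,5)
d,w,rx,ry,f=tray('pics/t2.png')
i=cv2.imread('pics/t2.png'); cv2.imwrite('pics/t2z.png',cv2.resize(i[45:300,180:400],None,fx=2.2,fy=2.2,interpolation=2))
z=w[...,2]; m=(z>.034)&(z<.045)&(rx<-.031)&(rx>-.12)&(abs(ry)<.08)
r=cv2.minAreaRect(np.stack([rx[m],ry[m]],1).astype(np.float32)); print(r)
P=np.stack([rx[m],ry[m]],1); print(P.min(0),P.max(0))
for a,b in((-.1,-.085),(-.07,-.055)):
    k=(P[:,0]>a)&(P[:,0]<b); print(P[k,1].min(),P[k,1].max())
for a,b in((-.06,-.03),(.03,.06)):
    k=(P[:,1]>a)&(P[:,1]<b); print(np.percentile(P[k,0],[95,100]))
E
```

```text
t 5.33 p [ 0.4839 -0.0164  0.0619] yaw_y 7.33 tilt [-0.0013  0.0082] F [-1.28  1.27  0.95] T [ 0.1   0.05 -0.01] g 9.6
dist 0.0071 turn deg [-0.01 -0.48  0.38]
[[[-0.01, -0.24, 0.19], [-3.5, 0.3, 0.2], 5], [[-0.01, -0.24, 0.19], [-3.6, 0.3, 0.1], 5]]
((-0.08077898621559143, 0.007076948881149292), (0.07301119714975357, 0.13143450021743774), 2.1488850116729736)
[-0.11969287 -0.05778683] [-0.04492868  0.07211762]
-0.05778683489827466 0.07187640544503043
-0.057773732788558685 0.07211761899069892
[-0.04616926 -0.04522274]
[-0.04630998 -0.04524719]
```

View pics/t2z.png

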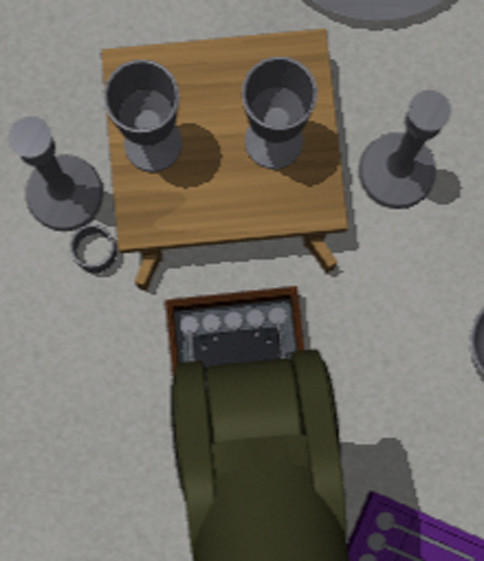

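Emit:
step_arm(rows=[[[0, 0, 0], [-3.7, 0.3, 0], 5], [[0, 0, 0], [-3.6, 0.3, 0], 5], [[0, 0, 0], [0, 0, 0], 5], [[0, 0, 0], [0, 0, 0], 5]])

```text
time: 5.72
position: [0.4852, -0.0217, 0.0619]
tool_rot: [-2.069, -2.355, -0.009]
ft_force: [-0.6, 0.8, -0.9]
grip_width: 0.109
```

Run:
```python
from h import *
s=rep(); a=np.radians(6.95); q=s['position'][:2]-[.679,.0003]; print('riser frame TCP',q[0]*np.cos(a)+q[1]*np.sin(a),-q[0]*np.sin(a)+q[1]*np.cos(a))
```

```text
t 5.72 p [ 0.4852 -0.0217  0.0619] yaw_y 7.42 tilt [-0.001   0.0089] F [-0.61  0.75 -0.9 ] T [ 0.08 -0.09  0.05] g 9.5
riser frame TCP -0.1950580612556144 0.001611345010415599
```

Emit:
step_arm(rows=[[[0, -0.05, 0.04], [-0.2, 7, 0], 5], [[0, -0.05, 0.04], [-0.2, 7, 0], 5], [[0, -0.05, 0.04], [-0.2, 7, 0], 5], [[0, -0.05, 0.04], [-0.2, 7, 0], 5], [[0, -0.05, 0.04], [-0.2, 7, 0], 5], [[0, -0.05, 0.04], [-0.2, 7, 0], 5], [[0, -0.05, 0.04], [-0.2, 7, 0], 5], [[0, -0.05, 0.04], [-0.2, 7, 0], 5], [[0, 0, 0], [0, 0, 0], 5], [[0, 0, 0], [0, 0, 0], 5]])

```text
time: 6.55
position: [0.5453, -0.0169, 0.0619]
tool_rot: [-2.082, -2.349, 0.005]
ft_force: [-5.5, -0.1, 5.3]
grip_width: 0.11
```

```bash
cat >> h.py <<'E'
def rf():
    s=rep(); a=np.radians(6.95); q=s['position'][:2]-[.679,.0003]; F=s['ft_force']
    print('riser TCP',(q[0]*np.cos(a)+q[1]*np.sin(a)).round(4),(-q[0]*np.sin(a)+q[1]*np.cos(a)).round(4),'Fx',(F[0]*np.cos(a)+F[1]*np.sin(a)).round(2)); return s
E
python3 - <<'E'
from h import *
rf()
d,w,rx,ry,f=tray('pics/t3.png')
z=w[...,2]; m=(z>.034)&(z<.045)&(rx<-.031)&(rx>-.08)&(abs(ry)<.08)
P=np.stack([rx[m],ry[m]],1); print(P.min(0),P.max(0))
for a,b in((-.08,-.055),(-.05,-.031)):
    k=(P[:,0]>a)&(P[:,0]<b); print(P[k,1].min(),P[k,1].max())
i=cv2.imread('pics/t3.png'); cv2.imwrite('pics/t3z.png',cv2.resize(i[45:300,180:400],None,fx=2.2,fy=2.2,interpolation=2))
E
```

```text
t 6.55 p [ 0.5453 -0.0169  0.0619] yaw_y 6.9 tilt [-0.0047 -0.0003] F [-5.47 -0.13  5.25] T [-0.11  0.62  0.01] g 9.6
riser TCP -0.1348 -0.0009 Fx -5.45Traceback (most recent call last):
  File "<stdin>", line 5, in <module>
    return umr_minimum(a, axis, None, out, keepdims, initial, where)
ValueError: zero-size array to reduction operation minimum which has no identity
```

Emit:
step_arm(rows=[[[0, 0, 0], [0, 0, -0.3], 5], [[0, 0, 0], [0, 0, 0], 5]])

```text
time: 6.77
position: [0.5455, -0.0168, 0.0619]
tool_rot: [-2.082, -2.349, 0.004]
ft_force: [-1.4, 0.2, 2.2]
grip_width: 0.11
```

Run:
```python
from h import *
rf()
d=snap('side','pics/s3.png'); i=cv2.imread('pics/s3.png'); cv2.imwrite('pics/s3z.png',cv2.resize(i[110:310,110:390],None,fx=2.4,fy=2.4,interpolation=2))
i=cv2.imread('pics/t3.png'); cv2.imwrite('pics/t3z.png',cv2.resize(i[45:300,180:400],None,fx=2.2,fy=2.2,interpolation=2))
```

```text
t 6.77 p [ 0.5455 -0.0168  0.0619] yaw_y 6.89 tilt [-0.0035  0.0001] F [-1.38  0.18  2.21] T [-0.05  0.12 -0.03] g 9.6
riser TCP -0.1346 -0.0009 Fx -1.35
```

View pics/t3z.png

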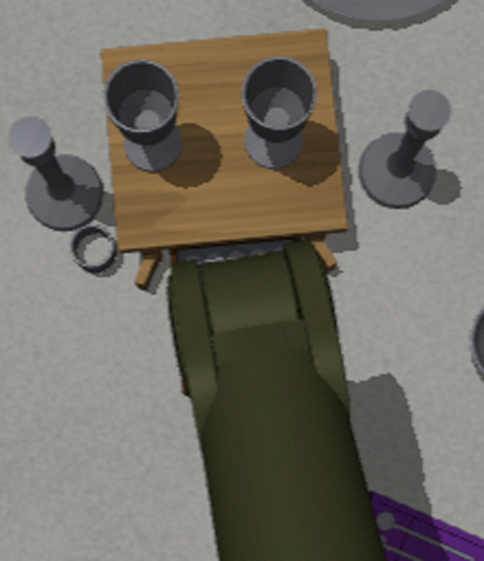

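View pics/s3z.png

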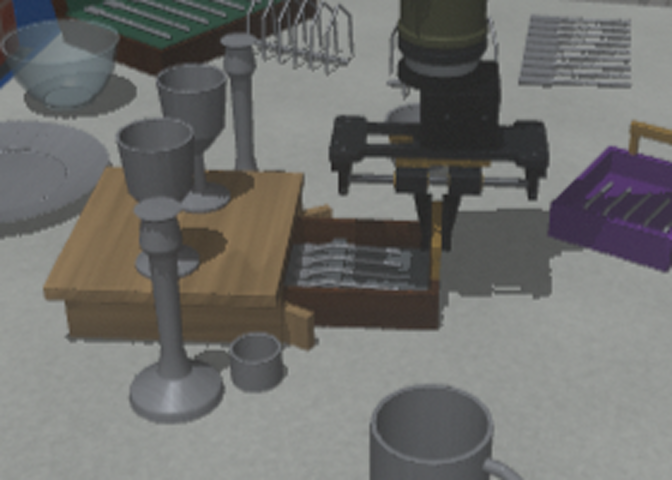

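Emit:
step_arm(rows=[[[0, 0, 0], [0, 5, -0.1], 5], [[0, 0, 0], [0, 5, -0.1], 5], [[0, 0, 0], [0, 5, -0.1], 5], [[0, 0, 0], [0, 5, -0.1], 5], [[0, 0, 0], [0, 5, -0.1], 5], [[0, 0, 0], [0, 5, 0], 5], [[0, 0, 0], [0, 5, 0], 5], [[0, 0, 0], [0, 0, 0], 5], [[0, 0, 0], [0, 0, 0], 5]])

```text
time: 7.57
position: [0.5831, -0.0124, 0.0619]
tool_rot: [-2.082, -2.348, 0.006]
ft_force: [-3.4, -1.4, 3.7]
grip_width: 0.111
```

Run:
```python
from h import *
rf()
```

```text
t 7.57 p [ 0.5831 -0.0124  0.0619] yaw_y 6.87 tilt [-0.0052 -0.0004] F [-3.44 -1.38  3.7 ] T [-0.08  0.44  0.  ] g 9.6
riser TCP -0.0967 -0.001 Fx -3.59
```

Emit:
step_arm(rows=[[[0, 0, 0], [0, 1.5, -0.1], 5], [[0, 0, 0], [0, 1.5, -0.1], 5], [[0, 0, 0], [0, 1.5, -0.1], 5], [[0, 0, 0], [0, 1.5, -0.1], 5], [[0, 0, 0], [0, 1.5, 0], 5], [[0, 0, 0], [0, 1.5, 0], 5]])

```text
time: 8.07
position: [0.5916, -0.0114, 0.0619]
tool_rot: [-2.081, -2.347, 0.008]
ft_force: [-2.6, 0.3, 1.8]
grip_width: 0.113
```

Run:
```python
from h import *
rf()
```

```text
t 8.07 p [ 0.5916 -0.0114  0.0619] yaw_y 6.87 tilt [-0.007  -0.0008] F [-2.63  0.26  1.8 ] T [-0.04  0.2  -0.03] g 9.8
riser TCP -0.0882 -0.0011 Fx -2.58
```

Emit:
step_arm(rows=[[[-0.1, 0, 0], [0, 1.5, -0.1], 5], [[-0.1, 0, 0], [0, 1.5, 0], 5], [[-0.1, 0, 0], [0, 1.5, 0], 5], [[-0.1, 0, 0], [0, 1.5, 0], 5]])

```text
time: 8.4
position: [0.598, -0.0106, 0.0619]
tool_rot: [2.084, 2.35, 0.0]
ft_force: [-2.2, -0.5, 2.1]
grip_width: 0.108
```

Run:
```python
from h import *
rf()
```

```text
t 8.4 p [ 0.598  -0.0106  0.0619] yaw_y 6.86 tilt [0.0001 0.0001] F [-2.23 -0.46  2.05] T [-0.01  0.38 -0.03] g 9.4
riser TCP -0.0817 -0.001 Fx -2.26
```

Emit:
step_arm(rows=[[[0, 0, 0], [0, 1.5, 0], 5], [[0, 0, 0], [0, 1.5, 0], 5], [[-0.1, 0, 0], [0, 1.5, 0], 5], [[0, 0, 0], [0, 1.5, 0], 5]])

```text
time: 8.73
position: [0.6043, -0.0098, 0.0619]
tool_rot: [2.084, 2.35, 0.002]
ft_force: [-3.2, 0.1, 3.0]
grip_width: 0.109
```

Run:
```python
from h import *
rf()
```

```text
t 8.73 p [ 0.6043 -0.0098  0.0619] yaw_y 6.86 tilt [0.0014 0.0002] F [-3.2   0.14  2.98] T [-0.05  0.5  -0.02] g 9.5
riser TCP -0.0754 -0.001 Fx -3.16
```

Emit:
step_arm(rows=[[[0, 0, 0], [0, 1.5, 0], 5], [[0, 0, 0], [0, 1.5, 0], 5], [[0, 0, 0], [0, 1.5, 0], 5]])

```text
time: 8.98
position: [0.6089, -0.0093, 0.0619]
tool_rot: [2.084, 2.35, 0.001]
ft_force: [-2.7, 0.3, 2.9]
grip_width: 0.107
```

Run:
```python
from h import *
rf()
```

```text
t 8.98 p [ 0.6089 -0.0093  0.0619] yaw_y 6.86 tilt [0.0008 0.0001] F [-2.67  0.26  2.92] T [-0.05  0.46 -0.02] g 9.3
riser TCP -0.0707 -0.0011 Fx -2.62
```

Emit:
step_arm(rows=[[[0, 0, 0], [0, 1.5, 0], 5], [[0, 0, 0], [0, 1.5, 0], 5], [[0, 0, 0], [0, 1.5, 0], 5]])

```text
time: 9.23
position: [0.6111, -0.0091, 0.0619]
tool_rot: [-2.082, -2.347, 0.008]
ft_force: [-9.1, -0.9, 8.9]
grip_width: 0.111
```

Run:
```python
from h import *
rf()
```

```text
t 9.23 p [ 0.6111 -0.0091  0.0619] yaw_y 6.84 tilt [-0.006  -0.0012] F [-9.12 -0.92  8.88] T [-0.23  1.71  0.03] g 9.7
riser TCP -0.0686 -0.0011 Fx -9.16
```

Emit:
step_arm(rows=[[[0, 0, 0], [0, 1.5, 0], 5], [[0, 0, 0], [0, 1.5, 0], 5]])

```text
time: 9.4
position: [0.611, -0.0091, 0.0619]
tool_rot: [-2.079, -2.344, 0.017]
ft_force: [-7.7, 0.0, 6.3]
grip_width: 0.112
```

Run:
```python
from h import *
rf()
```

```text
t 9.4 p [ 0.611  -0.0091  0.0619] yaw_y 6.84 tilt [-0.0137 -0.0028] F [-7.68  0.04  6.26] T [-0.12  1.35  0.01] g 9.8
riser TCP -0.0686 -0.0011 Fx -7.62
```

Emit:
step_arm(rows=[[[-0.3, 0, 0], [0, 2.2, 0], 5], [[-0.3, 0, 0], [0, 2.5, 0], 5], [[-0.3, 0, 0], [0, 2.5, 0], 5]])

```text
time: 9.65
position: [0.611, -0.0091, 0.0619]
tool_rot: [-2.08, -2.343, 0.021]
ft_force: [-11.6, -0.9, 9.9]
grip_width: 0.112
```

Run:
```python
from h import *
rf()
```

```text
t 9.65 p [ 0.611  -0.0091  0.0619] yaw_y 6.82 tilt [-0.0153 -0.0045] F [-11.57  -0.9    9.91] T [-0.18  1.92  0.01] g 9.7
riser TCP -0.0686 -0.0011 Fx -11.59
```

Emit:
step_arm(rows=[[[-0.3, 0, 0], [0, 2.8, 0], 5], [[-0.3, 0, 0], [0, 2.8, 0], 5], [[-0.3, 0, 0], [0, 2.8, 0], 5], [[-0.3, 0, 0], [0, 2.8, 0], 5], [[-0.3, 0, 0], [0, 2.8, 0], 5], [[-0.3, 0, 0], [0, 2.8, 0], 5], [[-0.3, 0, 0], [0, 2.8, 0], 5], [[-0.3, 0, 0], [0, 2.8, 0], 5]])

```text
time: 10.32
position: [0.6109, -0.0091, 0.0618]
tool_rot: [-2.078, -2.34, 0.039]
ft_force: [-11.9, -0.8, 8.9]
grip_width: 0.108
```

Run:
```python
from h import *
rf(); snap('side','pics/s4.png'); i=cv2.imread('pics/s4.png'); cv2.imwrite('pics/s4z.png',cv2.resize(i[110:310,110:390],None,fx=2.4,fy=2.4,interpolation=2))
```

```text
t 10.32 p [ 0.6109 -0.0091  0.0618] yaw_y 6.78 tilt [-0.0252 -0.0106] F [-11.85  -0.79   8.92] T [-0.1   2.09  0.05] g 9.4
riser TCP -0.0687 -0.0011 Fx -11.86
```

View pics/s4z.png

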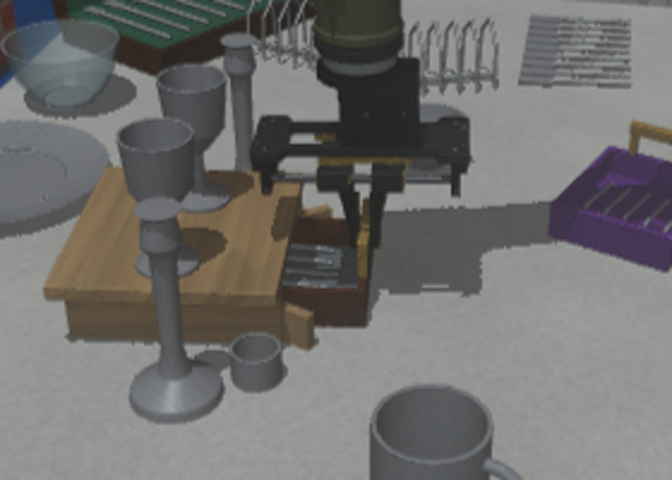

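Emit:
step_arm(rows=[[[-0.3, 0, 0], [0, 3, 0], 5], [[-0.3, 0, 0], [0, 3.3, 0], 5], [[-0.3, 0, 0], [0, 3.3, 0], 5], [[-0.3, 0, 0], [0, 3.3, 0], 5], [[-0.3, 0, 0], [0, 3.3, 0], 5], [[-0.3, 0, 0], [0, 3.3, 0], 5], [[-0.3, 0, 0], [0, 3.3, 0], 5]])

```text
time: 10.95
position: [0.6108, -0.0091, 0.0618]
tool_rot: [-2.073, -2.334, 0.063]
ft_force: [-13.6, -0.9, 10.4]
grip_width: 0.114
```

Run:
```python
from h import *
rf()
```

```text
t 10.95 p [ 0.6108 -0.0091  0.0618] yaw_y 6.74 tilt [-0.0412 -0.0175] F [-13.61  -0.89  10.41] T [-0.13  2.36  0.02] g 9.9
riser TCP -0.0688 -0.0011 Fx -13.62
```

Emit:
step_arm(rows=[[[0, 0, 0], [0, 1.5, 0], 5], [[0, 0, 0], [0, 1, 0], 14], [[0, 0, 0], [0, 0, 0], 20], [[0, 0, 0], [0, 0, 0], 26], [[0, 0, 0], [0, 0, 0], 32], [[0, 0, 0], [0, 0, 0], 32]])

```text
time: 11.45
position: [0.6144, -0.0087, 0.0617]
tool_rot: [-2.074, -2.335, 0.061]
ft_force: [0.3, -0.3, -0.7]
grip_width: 0.332
```

Run:
```python
from h import *
rf(); snap('wrist','pics/w5.png'); snap('side','pics/s5.png'); i=cv2.imread('pics/s5.png'); cv2.imwrite('pics/s5z.png',cv2.resize(i[150:290,210:310],None,fx=5,fy=4,interpolation=2))
```

```text
t 11.45 p [ 0.6144 -0.0087  0.0617] yaw_y 6.76 tilt [-0.0392 -0.0173] F [ 0.25 -0.35 -0.68] T [-0.04 -0.13  0.  ] g 28.9
riser TCP -0.0652 -0.0011 Fx 0.21
```

View pics/w5.png

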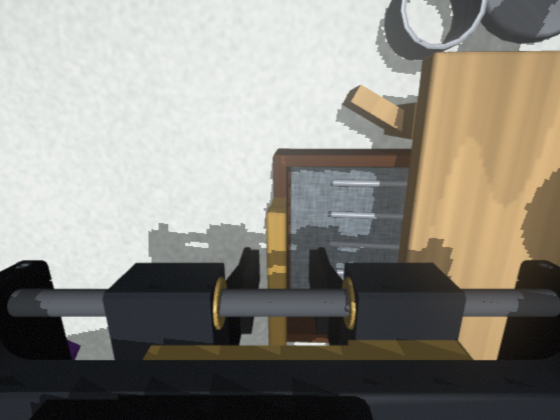

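View pics/s5z.png

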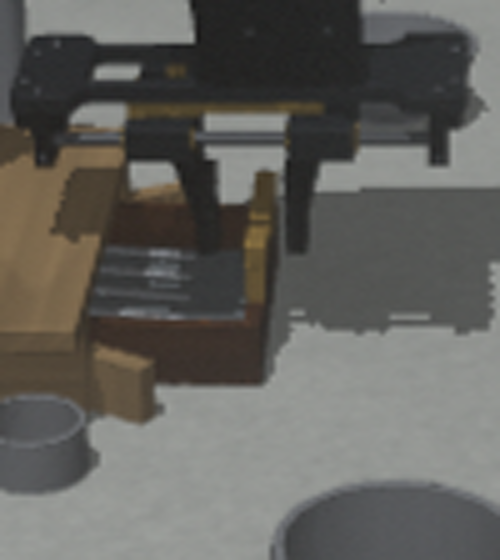

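Emit:
step_arm(rows=[[[0, 0, 0], [0, -1, -6], 32], [[0, 0, 0], [0, -1, -10], 32], [[0, 0, 0], [0, -0.5, -15], 32], [[0, 0, 0], [0, -0.5, -20], 32], [[0, 0, 0], [0, -5, -25], 32], [[0, 0, 0], [0, -10, -25], 32], [[0, 0, 0], [0, -20, -20], 32], [[0, 0, 0], [0, -20, -10], 32], [[0, 0, 0], [0, -20, 0], 32], [[0, 0, 0], [0, 0, 0], 32], [[0, 0, 0], [0, 0, 0], 32], [[0, 0, 0], [0, 0, 0], 32]])

```text
time: 12.55
position: [0.5411, -0.014, 0.2119]
tool_rot: [-2.076, -2.344, 0.053]
ft_force: [1.0, 0.4, 0.9]
grip_width: 0.369
```

Run:
```python
from h import *
rf(); d,w,rx,ry,f=tray('pics/t6.png'); z=w[...,2]
for n,c in(('handle',(z>.062)&(z<.085)&(abs(ry)<.06)&(rx<-.03)&(rx>-.1)),('walls',(z>.034)&(z<.045)&(abs(ry)<.071)&(rx<-.032)&(rx>-.1))):
    P=np.stack([rx[c],ry[c]],1)
    if len(P): print(n,len(P),P.min(0).round(4),P.max(0).round(4),cv2.minAreaRect(P.astype(np.float32)),z[c].mean())
snap('side','pics/s6.png'); i=cv2.imread('pics/s6.png'); cv2.imwrite('pics/s6z.png',cv2.resize(i[110:310,110:390],None,fx=2.4,fy=2.4,interpolation=2))
i=cv2.imread('pics/t6.png'); cv2.imwrite('pics/t6z.png',cv2.resize(i[45:300,180:400],None,fx=2.2,fy=2.2,interpolation=2))
```

```text
t 12.55 p [ 0.5411 -0.014   0.2119] yaw_y 6.91 tilt [-0.03  -0.019] F [1.04 0.42 0.89] T [ 0.03 -0.12  0.01] g 32.1
riser TCP -0.1386 0.0025 Fx 1.08
```

View pics/s6z.png

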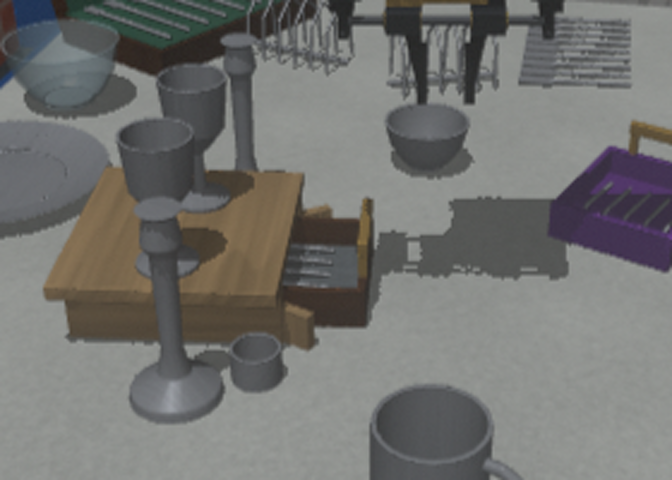

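View pics/t6z.png

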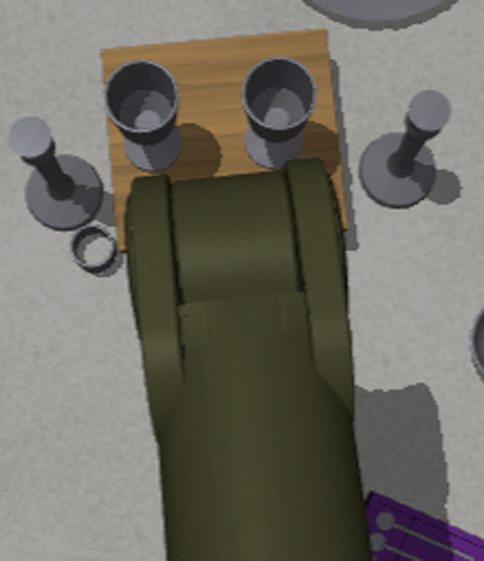

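Emit:
step_arm(rows=[[[0, 0, 0], [-20, -5, -5], 32], [[0, 0, 0], [-35, 0, 0], 32], [[0, 0, 0], [-35, 0, 0], 32], [[0, 0, 0], [-35, 0, 0], 32], [[0, 0, 0], [-35, 0, 0], 32], [[0, 0, 0], [-35, 0, 0], 32], [[0, 0, 0], [-25, 0, 0], 32], [[0, 0, 0], [0, 0, 0], 32], [[0, 0, 0], [0, 0, 0], 32], [[0, 0, 0], [0, 0, 0], 32]])

```text
time: 13.48
position: [0.5689, -0.2387, 0.211]
tool_rot: [-2.057, -2.344, 0.049]
ft_force: [-0.1, -0.1, -0.1]
grip_width: 0.371
```

Run:
```python
from h import *
rf(); d,w,rx,ry,f=tray('pics/t7.png'); z=w[...,2]
for n,c in(('handle',(z>.062)&(z<.085)&(abs(ry)<.06)&(rx<-.03)&(rx>-.1)),('walls',(z>.034)&(z<.045)&(abs(ry)<.071)&(rx<-.032)&(rx>-.1)),('front',(z>.02)&(z<.045)&(abs(ry)<.071)&(rx<-.06)&(rx>-.1))):
    P=np.stack([rx[c],ry[c]],1)
    if len(P): print(n,len(P),P.min(0).round(4),P.max(0).round(4),cv2.minAreaRect(P.astype(np.float32)),z[c].mean())
i=cv2.imread('pics/t7.png'); cv2.imwrite('pics/t7z.png',cv2.resize(i[45:300,180:400],None,fx=2.2,fy=2.2,interpolation=2))
```

```text
t 13.48 p [ 0.5689 -0.2387  0.211 ] yaw_y 7.47 tilt [-0.038  -0.0088] F [-0.09 -0.09 -0.14] T [-0.01 -0.1  -0.01] g 32.2
riser TCP -0.1382 -0.2239 Fx -0.1
handle 221 [-0.0737 -0.0439] [-0.0628  0.0391] ((-0.06824088096618652, -0.002368602901697159), (0.08299802243709564, 0.010840337723493576), 89.83637237548828) 0.07559132661288676
walls 243 [-0.0731 -0.0666] [-0.0321  0.0633] ((-0.05301680415868759, -0.001573994755744934), (0.13009603321552277, 0.040400877594947815), 89.26604461669922) 0.03922930462101108
front 213 [-0.0731 -0.0657] [-0.0602  0.0632] ((-0.06672832369804382, -0.0012881830334663391), (0.012847397476434708, 0.128904327750206), 0.12751898169517517) 0.03582472325770457
```

View pics/t7z.png

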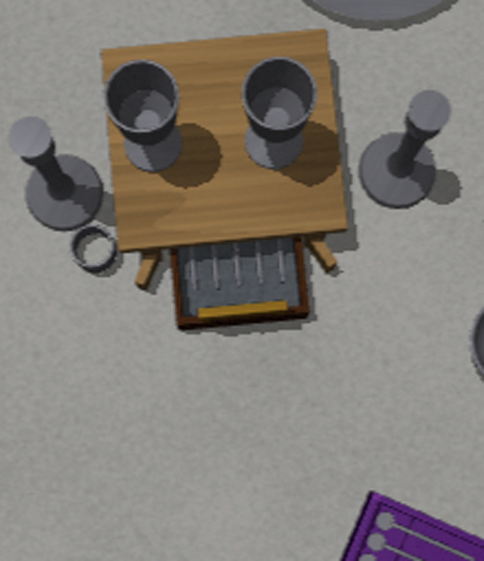

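```bash
python3 -c "
from bench import order; print(order.close_job())"
```

```text
the job is handed in; nothing more can be done
None
```

I slid the tray into the bay by its handle, pushed it home against the stop strip, let go and handed the job in at about 13.5 s of the 64 s allowed. No verdict is reported.

- **Push:** The strip was about 81 mm inside the bay. I pushed for about 1.6 s with 8 to 14 N at the wrist. That leaves an estimated 8 to 10 N on the strip for about 1.3 s, after allowing for the sliding drag. This is worked out from the wrist force, since nothing measures the strip or the pin directly.
- **Final position:** After release, the last top image shows the tray about 1.5 mm off centre and square within about 0.01 rad. The handle is 68 mm in front of the board's edge, within 1 mm of where it stood during the push, so the tray did not spring back.
- **Clearances:** The force rose only when the tray met the strip. In the last images the other silver stands where it was at the start, by eye. The robot is clear of everything.
- **Not confirmed:** The wrist leaned about 2.5° during the push. The tray showed no lift in the images, and the hand stayed at a constant height. The pin itself is out of view, so that it is pressed in is inferred from the contact force and the unchanged position.

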